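# Pin back the sprung guard bar of a blade jig

## Task

Open the blade jig for the next blank: take the yellow-knobbed locking pin out of the wooden rack, use its shank to push the red guard bar back against its spring until the pin is over the yellow-ringed hole in the jig, and, still holding the bar back, set the pin fully down in that hole. Then let go, so that the bar rests against the pin and stays open.

Things in the scene. Friction and masses are not known exactly. Their poses are not given: they have to be found in the camera images.
- pin_knob (a point): Middle of the locking pin's yellow knob (28 mm wide, 40 mm tall). Below it a steel shank, 18 mm wide, 70 mm long; the tip is 90 mm below this point, the last 8 mm tapering to 10 mm. z runs up the pin; 120 g. It stands loose, 30 mm deep, in one of three 24 mm holes, 80 mm apart, of a wooden rack 40 mm tall; a dark steel drift and a wood-handled scriber, as tall, stand in the others.
- pin_hole (a point): Centre of the mouth of the yellow-ringed hole, 24 mm wide, 34 mm deep, 3 mm chamfer, in the top of the jig, a fixed dark steel block 240 x 240 x 50 mm. A fully set pin stands on the hole's floor, its knob's middle 56 mm above this point. z is up, x and y run along the block's sides. At rest the bar lies along x, on the -y side of the hole; the pin is to come between the bar and its rest.
- bar_hinge (a point): Point on the upright hinge axis of the red guard bar, level with the jig's top; 101 mm along +x and 98 mm along -y from the hole (axes as pin_hole). The hinge post with its coil spring is 26 mm wide at its cap and ends 56 mm above the jig's top. A steel rest stop 12 mm square, 30 mm tall stands on the -y side of the bar, 35 mm from the hinge; the top is otherwise clear there.
- guard_bar (a joint): Bar angle (rad). 0: at rest, pointing along the jig's -x from the hinge; grows clockwise seen from above, the free end going to +y, stop at 1.3. Bar 18 mm wide, 200 mm long, underside 13 mm and top 31 mm above the jig. A spring drives it back to 0: pushing 140 mm from the hinge takes 1 N at 0, 2.8 N at 0.9. The set pin holds it at 0.8 to 0.9.
Things that resemble listed ones, but are neither listed nor needed, are in the scene too. What is meant by the part that bears pin_knob is not green, and is the smaller of those in its own colour.

How it is judged (in metres and radians):
On the way:
1. the guard bar has been wound back against its spring, past 0.65 rad (value of joint guard_bar above 0.65 rad), for 0.2 s.
At the end, for the whole second after the job is handed in: The pin stands in the yellow-ringed hole, down to within 10 mm of the hole's floor (the middle of its knob less than 66 mm above the jig's top and within 35 mm sideways of the hole's centre, the pin leaning less than 0.4 rad), and the guard bar rests open beyond 0.65 rad, still (under 0.05 rad/s) (value of joint guard_bar above 0.65 rad and horizontal distance between pin_knob and pin_hole below 0.035 m and z of pin_knob in the frame of pin_hole below 0.066 m and angle between pin_knob's own z axis and vertical below 0.4 rad and velocity of joint guard_bar between -0.05 and 0.05 rad/s); the robot touches nothing.
It also fails if it takes over 45 s, if anything falls off the work surface, if the arm or the gripper's body presses on something with over 40 N, if the wrist force passes 120 N, or if a joint passes its speed limit or range.

## Robot

A 6-joint arm with a two-finger parallel gripper is mounted at the origin on the work surface. World frame = base frame: x ahead of the robot, y to its left, z up, the work surface at z = 0. Lengths are in mm, angles in rad, forces in N, time in s.
With the tool pointing down it reaches from about 350 to 975 mm from the base axis. Payload 7.1 kg.
Tool frame: the origin (TCP) lies at the very end of the fingers, on their centre line; the grasp point (between the pads) lies 19 mm behind it (ctrl.grip_depth is the distance from the TCP to the grasp point, in mm); x points along the fingers, z is the direction in which the jaws open and shut, and the axes are right-handed (so a half turn about x gives the same grasp; the last joint's range is limited). The gripper opens to 88 mm and grips with 3 to 60 N. Pads are 20 mm wide; open, the fingers measure 115 mm over their backs; the gripper's body (75 mm by 178 mm) begins 61 mm behind the grasp point.
Start: joints at [-1.21, 0.423, 1.63, -0, 1.089, -0.019], TCP at [231.725, -580.438, 222.675] pointing down, gripper open.
Joint ranges: [-3, 3], [-0.9, 2.11], [0.09, 2.58], [-1.31, 4.45], [0.11, 2.69], [-2.54, 2.54]. Speed limits (rad/s): [2.39, 2.39, 3.01, 3.14, 3.14, 3.14].

## Interface

Orientations are given as a rotation vector (axis times angle).
In Python, from workcell import ctrl gives the robot as it stands. The module is installed in compiled form; this text tells all that it offers.
- The arm moves only by the tool send_rows, never from a script. Its argument "rows" is a list of rows, each a list of 4 numbers: the shift along the tool's x, y, z in mm, then the turn about the tool's x in rad. In form: [[x, y, z, turn], ...]. A call has 1 to 10 rows; each row shifts and turns the pose as measured when the row begins, along the tool's axes as they then stand; what a row does not reach is not made up. A row lasts 1/12 s, in which the tool goes at most 41.7 mm and 7.16 degrees, less where a joint would pass 70% of its speed; a pose out of reach is approached as far as the arm can. A call with a gripper value outside its range is refused whole. "fingers" is the opening, from 0 (shut) to 1 (fully open), set as the call begins (left out, the last holds). The fingers move at their own pace and stop on an object; the grip force is fixed at half the most. Time passes only in rows, so rows that do not move let the fingers close. It gives the time, the measured TCP pose, the force and the opening at its end, in the units of the state.
- ctrl.get_obs(): the state, without advancing time (a new reading comes with each control period).
- ctrl.get_image(name): name is "scene" or "top" or "wrist"; returns a dict with "img" (384x512x3 uint8, red, green, blue), "depth" (384x512 float32, mm along the optical axis (not along the pixel's ray), 0 where there is no reading), "mtx" (3x3 intrinsics, pixels), "world_from_camera" (4x4, takes a point from camera to world coordinates). Camera axes: x right, y down, z forward; pixel columns grow to the right and rows downward; lengths in mm; the calibration is good to about 2 mm. A picture is of the moment at which its call begins.
- ctrl.close_job(): hands the job in, once; it reports no verdict.
The state is a dict: "t": time; "qpos": joint angles; "qvel": joint speeds; "joint_torque": joint torques, N m; "ee_pos": TCP position; "orientation": TCP orientation; "ft_force": force on the tool from outside, world axes, zero at the start; "moment": the same for the moment, N m; "width": finger opening in mm.
Only numpy, scipy, OpenCV 4.12 (cv2) and the standard library are available. Lean on these libraries where they do the work, as an engineer would, in place of code of your own. Each camera call takes 0.05 s, during which the arm holds its last target.

## Working session

There is one attempt and no reset: what is moved stays moved. The work goes in short steps, Python scripts to look and compute and a tool call to move; the robot and the scene stay as the last step left them, time stands still between calls to the robot, and variables do not carry over. Pictures are saved under pics/ and viewed, and the job is handed in when it is done.

Besides the shell and the picture viewer there is one more tool, called after ">>>" as name([rows], argument=value, ...), one row to a line, values as JSON. send_rows: Moves the arm, as the interface text tells. Its arguments: {"type":"object","properties":{"rows":{"type":"array"},"fingers":{"type":"number"}},"required":["rows"]}

```bash
mkdir -p pics; cat > h.py <<'E'
import numpy as np, cv2
from workcell import ctrl
def snap(name,fn):
    d=ctrl.get_image(name); cv2.imwrite('pics/'+fn+'.png',cv2.cvtColor(d['img'],cv2.COLOR_RGB2BGR))
    np.savez('pics/'+fn+'.npz',**d); return d
def load(fn): return dict(np.load('pics/'+fn+'.npz'))
def ray(d,u,v):
    r=np.linalg.inv(d['mtx'])@[u,v,1]; M=d['world_from_camera']
    return M[:3,3],M[:3,:3]@r
def onz(d,u,v,z):
    o,r=ray(d,u,v); return o+r*(z-o[2])/r[2]
def dep(d,u,v):
    o,r=ray(d,u,v); return o+r*float(d['depth'][int(v),int(u)])
E
python3 - <<'E'
from h import *
for n in ['scene','top','wrist']: snap(n,n+'0')
o=ctrl.get_obs(); print(o)
E
```

```text
{'t': 0.15, 'qpos': array([-1.20999254e+00,  4.23676538e-01,  1.63047218e+00,  9.46924158e-06,
        1.08858951e+00, -1.89977530e-02]), 'qvel': array([ 0.00069227, -0.00133742, -0.00294031,  0.0008471 , -0.00053108,
       -0.0006201 ]), 'joint_torque': array([ 1.92682164e-03, -5.44982708e+01, -2.73918736e+01,  6.43650047e-02,
        2.04275065e-02, -1.11601910e-04]), 'ee_pos': array([ 231.59294493, -580.066719  ,  222.08985959]), 'orientation': array([ 0.92571829,  1.36622822, -0.92461762]), 'ft_force': array([-0.75573841,  0.28901569, -0.52551959]), 'moment': array([-0.00024873,  0.02028375,  0.03191418]), 'width': 87.6901924516692}
```

View pics/scene0.png

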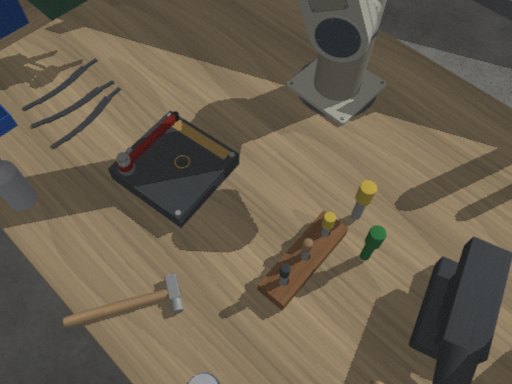

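View pics/top0.png

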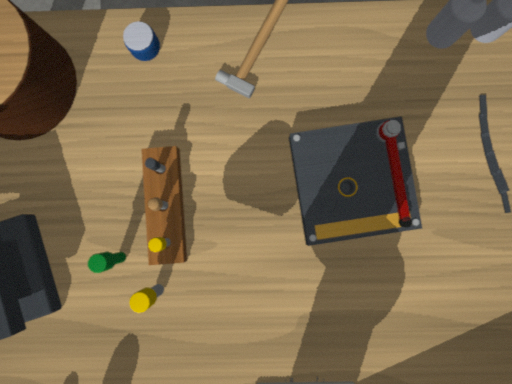

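View pics/wrist0.png

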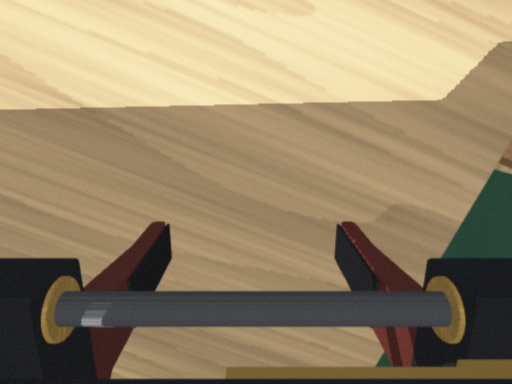

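The scene view shows the rack around (305,260), with the small yellow-knobbed pin at (329,220). A larger yellow decoy stands outside it at (366,192). In the top view the knob is at (156,245), the hole ring at (347,187), the hinge cap at (391,130) and the free bar end at (405,222).

```bash
python3 - <<'E'
from h import *
def blobs(d,lo,hi,amin=15):
    hsv=cv2.cvtColor(d['img'],cv2.COLOR_RGB2HSV); m=cv2.inRange(hsv,lo,hi)
    n,l,s,c=cv2.connectedComponentsWithStats(m)
    return [(i,s[i],c[i]) for i in range(1,n) if s[i][4]>=amin],l
P={}
for nm in ['top0','scene0']:
    d=load(nm); print(nm, 'cam',d['world_from_camera'][:3,3].round(), d['mtx'][0,0])
    for lo,hi,t in [((22,150,60),(34,255,255),'yel'),((0,180,50),(6,255,255),'red')]:
        b,l=blobs(d,lo,hi)
        for i,s,c in b:
            ys,xs=np.where(l==i); pts=np.array([dep(d,x,y) for x,y in zip(xs,ys)])
            print(t,s,c.round(1),'med',np.median(pts,0).round(1),'z',np.percentile(pts[:,2],[2,50,98]).round(1), 'onz100',onz(d,*c,100)[:2].round(1),'onz50',onz(d,*c,50)[:2].round(1))
    # rotate
d=load('top0')
for n,u,v in [('hinge',391,130),('barend',405,222),('c1',296,138),('c2',312,238),('c3',416,222),('jig',320,170),('rack',150,200)]: print(n,dep(d,u,v).round(1), onz(d,u,v,50).round(1))
d=load('scene0')
for n,u,v in [('decoyshaft',358,212),('pin',329,220),('rack',320,240)]: print(n,dep(d,u,v).round(1))
E
```

```text
top0 cam [460.  82. 932.] 418.71621822435606
yel [338 177  20  12  44] [347.2 181.1] med [537.4 -97.1  52.6] z [47.7 52.6 55. ] onz100 [532.1 -87.6] onz50 [536.4 -97.8]
yel [339 189  18   8  35] [347.6 193.2] med [509.3 -97.7  52.7] z [49.  52.7 56.5] onz100 [508.  -87.4] onz50 [510.9 -97.6]
yel [148 237  18  15 221] [156.7 244.2] med [416.8 289.  120.6] z [ 41.7 120.6 124.2] onz100 [415.4 293.2] onz50 [412.7 305.9]
yel [129 288  28  25 497] [142.3 299.8] med [316.  308.1 153.2] z [ 70.2 153.2 156.4] onz100 [307.4 322.1] onz50 [298.2 336.5]
red [380 126  29  94 749] [396.7 176.3] med [ 539.4 -191.9   82.2] z [74.4 82.2 85.7] onz100 [ 539.3 -185.6] onz50 [ 544.1 -201.7]
scene0 cam [ 882.  485. 1054.] 464.6691273916428
yel [356 181  20  24 313] [365.9 192. ] med [323.1 314.4 151. ] z [104.8 151.  156.3] onz100 [294.6 306.2] onz50 [263.8 296.8]
yel [322 213  14  16 154] [328.5 220.1] med [421.  293.1 118.3] z [ 83.1 118.3 123.1] onz100 [414.  290.2] onz50 [389.4 280. ]
hinge [ 631.5 -177.   105. ] [ 642.9 -194.2   50. ]
barend [ 448.4 -204.4   80.4] [ 448.  -214.6   50. ]
c1 [630.1   7.6  54. ] [630.8   7.3  50. ]
c2 [419.1 -19.4  55.8] [418.8 -20.1  50. ]
c3 [ 447.6 -235.1   56.4] [ 447.5 -237.4   50. ]
jig [561.1 -41.2  51.5] [561.2 -41.4  50. ]
rack [502.3 300.9 119.2] [505.9 319.6  50. ]
decoyshaft [323.5 317.7  52.6]
pin [424.  295.4 122.5]
rack [439.1 296.9  39.3]
```

```bash
python3 - <<'E'
from h import *
d=load('top0');i=cv2.cvtColor(d['img'],cv2.COLOR_RGB2BGR)
a=cv2.resize(i[110:250,280:430],None,fx=4,fy=4,interpolation=cv2.INTER_CUBIC);cv2.imwrite('pics/jigz.png',a)
a=cv2.resize(i[140:320,80:200],None,fx=3.3,fy=3.3,interpolation=cv2.INTER_CUBIC);cv2.imwrite('pics/rackz.png',a)
E
```

```text
(no output)
```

View pics/jigz.png

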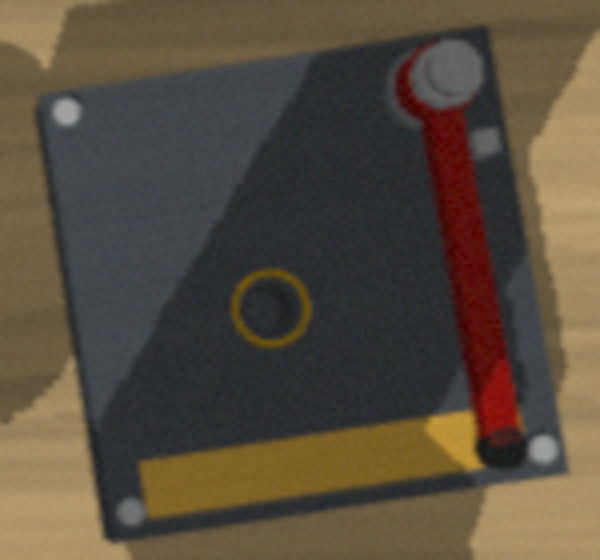

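View pics/rackz.png

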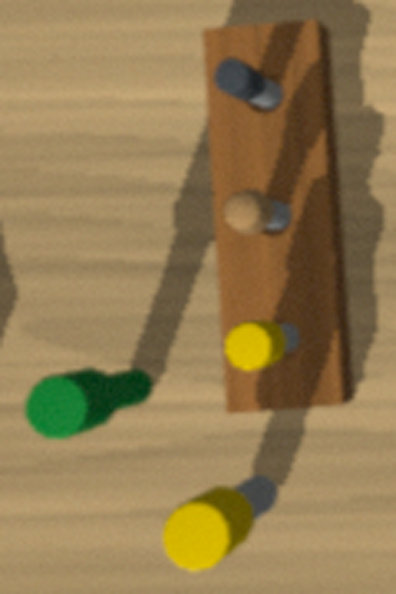

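```bash
python3 - <<'E'
from h import *
from scipy.spatial.transform import Rotation as R
d=load('top0');s=load('scene0')
print('knobtop', onz(d,156.4,244.4,120).round(1), 'shank/rack', onz(d,80+293/3.3,140+338/3.3,45).round(1))
i=cv2.resize(cv2.cvtColor(s['img'],cv2.COLOR_RGB2BGR)[170:300,250:400],None,fx=5,fy=5,interpolation=cv2.INTER_CUBIC);cv2.imwrite('pics/sz.png',i)
hole=onz(d,347.4,186.6,50); print('hole',hole.round(1))
hsv=cv2.cvtColor(s['img'],cv2.COLOR_RGB2HSV)[140:180,160:205]
m=cv2.inRange(hsv,(18,110,40),(34,255,255)); n,l,st,c=cv2.connectedComponentsWithStats(m)
ys,xs=np.where(m); ok=(ys>10)&(ys<30)&(xs>10)&(xs<34)
print(len(ys),'hole scene', onz(s,182,161.5,50).round(1), [(st[k],c[k]) for k in range(1,n)])
# jig corners screws
for n,u,v in [('A',280+66/4,110+112/4),('B',280+131/4,110+512/4),('C',280+543/4,110+449/4)]: print(n,onz(d,u-.4,v-.4,52).round(1))
print('hinge cap',onz(d,280+453/4-.4,110+68/4-.4,106).round(1), 'end',onz(d,280+503/4-.4,110+448/4-.4,81).round(1))
for u,v in [(97,263),(141,303)]: print('decoy',dep(d,u,v).round(1))
print(R.from_rotvec(ctrl.get_obs()['orientation']).as_matrix().round(3))
E
```

```text
knobtop [416.  288.6 120. ] shank/rack [415.6 281.4  45. ]
hole [524.8 -97.7  50. ]
96 hole scene [523.9 -97.7  50. ] [(array([34,  0, 11,  7, 44], dtype=int32), array([40.63636364,  2.04545455])), (array([14, 15, 16, 13, 52], dtype=int32), array([21.78846154, 21.28846154]))]
A [631.3   7.2  52. ]
B [419.7 -20.6  52. ]
C [ 447.9 -235.3   52. ]
hinge cap [ 638.  -180.6  106. ] end [ 449.2 -204.9   81. ]
decoy [385.1 394.  145.5]
decoy [312.  308.2 156.1]
[[-0.     0.929  0.371]
 [ 0.001  0.371 -0.929]
 [-1.     0.    -0.001]]
```

View pics/sz.png

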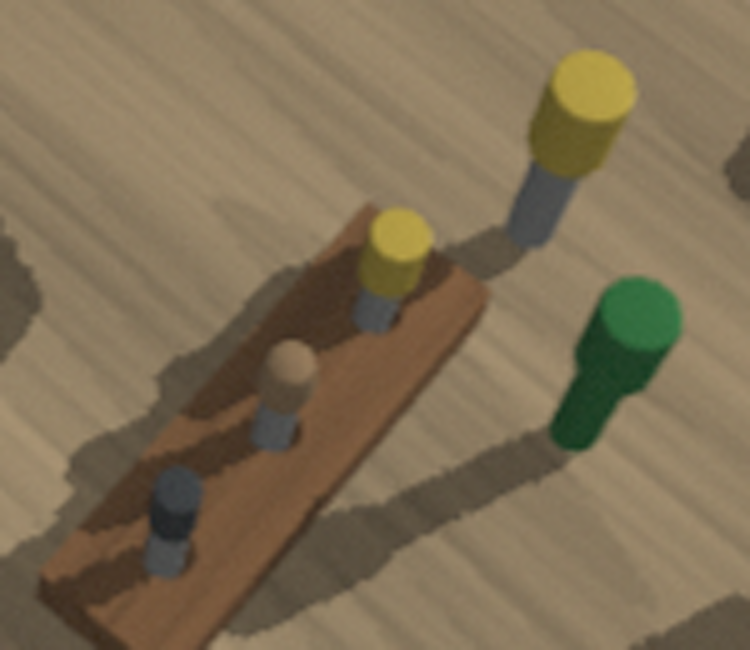

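```bash
python3 - <<'E'
from h import *
s=load('scene0')
print(onz(s,250+402/5-.4,170+236/5-.4,120), onz(s,250+375/5,170+320/5,42))
E
```

```text
[414.95511677 291.41155684 120.        ] [419.93218929 295.89294736  42.        ]
```

>>> send_rows([
  [0,0,0,-0.12],
  [0,0,0,-0.12],
  [0,0,0,-0.12],
  [0,0,0,-0.12],
  [0,0,0,-0.12],
  [0,0,0,-0.12],
  [0,0,0,-0.12],
  [0,0,0,-0.12],
  [0,0,0,-0.12],
  [0,0,0,-0.12],
])

```text
t: 0.98
ee_pos: [230.7, -577.7, 218.5]
orientation: [-0.037, 1.573, 0.049]
ft_force: [0.1, 0.5, -0.4]
width: 87.6
```

>>> send_rows([
  [0,0,30,-0.11],
  [0,0,30,-0.11],
  [0,0,30,-0.11],
  [0,0,30,-0.11],
  [0,0,30,-0.11],
  [0,0,30,-0.11],
  [0,0,30,-0.11],
  [0,0,30,-0.11],
])

```text
t: 1.65
ee_pos: [442.0, -475.0, 215.6]
orientation: [-0.748, 1.435, 0.766]
ft_force: [1.0, 0.4, 0.5]
width: 87.5
```

```bash
cat >> h.py <<'E'
from scipy.spatial.transform import Rotation as R
def to(x,y,z):
    o=ctrl.get_obs(); M=R.from_rotvec(o['orientation']).as_matrix()
    print('t',round(o['t'],2),'pos',o['ee_pos'].round(1),'yaw',round(float(np.arctan2(M[1,2],M[0,2])),3),'xdown',M[:,0].round(3),'q',o['qpos'].round(2),'F',o['ft_force'].round(1),'w',round(float(o['width']),1))
    d=M.T@(np.array([x,y,z])-o['ee_pos']); print('tool delta',d.round(1)); return d
E
python3 -c "
from h import *
to(416,290,200)"
```

```text
t 1.65 pos [ 442.  -475.   215.6] yaw 0.971 xdown [-0.006  0.009 -1.   ] q [-0.84  0.47  1.57  0.    1.11 -1.81] F [1.  0.4 0.5] w 87.5
tool delta [ 23.  453.2 616.6]
```

>>> send_rows([
  [-0.5,22,30,0],
  [-0.5,22,30,0],
  [-0.5,22,30,0],
  [-0.5,22,30,0],
  [-0.5,22,30,0],
  [-0.5,22,30,0],
  [-0.5,22,30,0],
  [-0.5,22,30,0],
  [-0.5,22,30,0],
  [-0.5,22,30,0],
])

```text
t: 2.48
ee_pos: [427.8, -88.2, 221.3]
orientation: [-0.753, 1.433, 0.771]
ft_force: [0.6, 0.0, 0.1]
width: 88.1
```

```bash
python3 -c "
from h import *
to(416,290,200)"
```

```text
t 2.48 pos [427.8 -88.2 221.3] yaw 0.977 xdown [-0.005  0.01  -1.   ] q [-0.24  0.15  2.02  0.01  0.98 -1.22] F [0.6 0.  0.1] w 88.1
tool delta [ 25.2 221.1 306.8]
```

>>> send_rows([
  [0,22,30,0],
  [0,22,30,0],
  [0,22,30,0],
  [0,22,30,0],
  [0,22,30,0],
  [0,22,30,0],
  [0,22,30,0],
  [0,22,30,0],
  [0,20,30,0],
  [0,10,15,0],
])

```text
t: 3.32
ee_pos: [410.7, 283.2, 226.0]
orientation: [-0.753, 1.43, 0.772]
ft_force: [-0.1, 1.0, 0.1]
width: 87.6
```

```bash
python3 -c "
from h import *
to(416,290,86)
snap('wrist','w1');snap('top','t1')"
```

```text
t 3.32 pos [410.7 283.2 226. ] yaw 0.978 xdown [-0.003  0.011 -1.   ] q [ 0.57  0.23  1.9   0.01  1.   -0.41] F [-0.1  1.   0.1] w 87.6
tool delta [140.   -1.8   7.5]
```

View pics/w1.png

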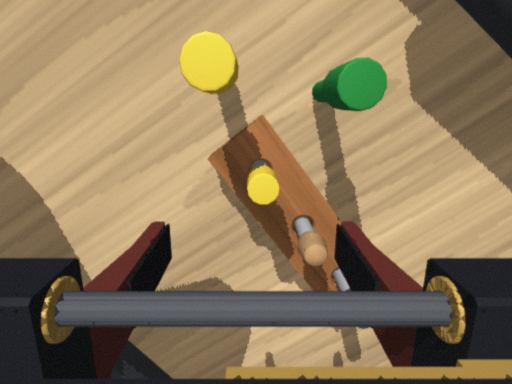

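The wrist view shows the pin's knob top at about (263,187), the scriber at (312,245), and the yellow and green decoys at (208,62) and (360,83). I'll cross-check the knob position from here.

```bash
python3 -c "
from h import *
w=load('w1');
print(onz(w,263,189,120).round(1), onz(w,263,171,80).round(1), onz(w,261,163,40).round(1))
# fingers' center projected: TCP
o=ctrl.get_obs()
T=np.linalg.inv(w['world_from_camera']); p=T@np.r_[o['ee_pos'],1]; q=w['mtx']@p[:3]; print(q[:2]/q[2])
to(415,290,86)
"
```

```text
[415.5 292.5 120. ] [410.1 297.9  80. ] [409.2 297.7  40. ]
[250.01348169 241.79953798]
t 3.42 pos [410.8 282.5 225.8] yaw 0.98 xdown [-0.003  0.011 -1.   ] q [ 0.57  0.23  1.9   0.01  1.   -0.42] F [-0.1  0.3 -0. ] w 87.8
tool delta [139.8  -0.5   7.6]
```

>>> send_rows([
  [10,0,5,0],
  [20,0,3,0],
  [20,0,1,0],
  [20,0,0,0],
  [15,0,0,0],
])

```text
t: 3.83
ee_pos: [418.0, 288.9, 138.5]
orientation: [-0.754, 1.424, 0.771]
ft_force: [-0.7, -0.2, 0.3]
width: 87.7
```

```bash
python3 -c "
from h import *
to(415.5,291,85)"
```

```text
t 3.83 pos [418.  288.9 138.5] yaw 0.979 xdown [ 0.002  0.013 -1.   ] q [ 0.58  0.37  1.95  0.01  0.81 -0.41] F [-0.7 -0.2  0.3] w 87.7
tool delta [53.5  2.9 -0.3]
```

>>> send_rows([
  [15,1.5,0,0],
  [15,1,0,0],
  [15,0,0,0],
  [8,0,0,0],
  [0,0,0,0],
])

```text
t: 4.25
ee_pos: [413.8, 282.3, 76.8]
orientation: [-0.75, 1.437, 0.765]
ft_force: [-0.6, -0.5, 1.4]
width: 87.6
```

```bash
python3 -c "
from h import *
to(415.5,291,85)"
```

```text
t 4.25 pos [413.8 282.3  76.8] yaw 0.971 xdown [-0.006  0.007 -1.   ] q [ 0.57  0.48  1.99  0.01  0.68 -0.41] F [-0.6 -0.5  1.4] w 87.6
tool delta [-8.2  3.5  8.1]
```

>>> send_rows([
  [-7,3,7,0],
  [0,0,0,0],
])

```text
t: 4.42
ee_pos: [415.3, 288.5, 83.7]
orientation: [-0.749, 1.44, 0.763]
ft_force: [-0.3, 0.5, 0.3]
width: 87.9
```

```bash
python3 -c "
from h import *
to(415.5,291,85)
snap('wrist','w2')
to(415.5,291,85)"
```

```text
t 4.42 pos [415.3 288.5  83.7] yaw 0.969 xdown [-0.008  0.005 -1.   ] q [ 0.58  0.47  1.97  0.01  0.7  -0.4 ] F [-0.3  0.5  0.3] w 87.9
tool delta [-1.2  1.3  2.1]
t 4.47 pos [414.8 288.   83.4] yaw 0.969 xdown [-0.008  0.005 -1.   ] q [ 0.58  0.47  1.98  0.01  0.7  -0.4 ] F [ 0.5 -0.1 -0.3] w 87.7
tool delta [-1.6  1.2  2.9]
```

View pics/w2.png

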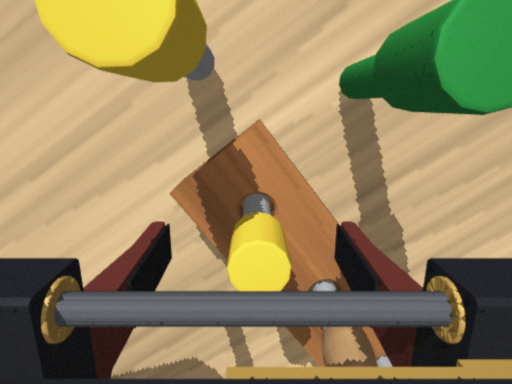

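The knob top at (260,262) is centred between the fingertips (170 and 340), with nothing else inside the jaws, so I'm closing.

>>> send_rows([
  [-1.5,1,2.5,0],
  [0,0,0,0],
  [0,0,0,0],
  [0,0,0,0],
  [0,0,0,0],
  [0,0,0,0],
], fingers=0.2)

```text
t: 4.97
ee_pos: [417.2, 292.4, 88.5]
orientation: [-0.749, 1.434, 0.763]
ft_force: [-0.1, 0.5, 0.2]
width: 51.0
```

```bash
python3 -c "
from h import *
to(415.5,291,85)"
```

```text
t 4.97 pos [417.2 292.4  88.5] yaw 0.97 xdown [-0.003  0.009 -1.   ] q [ 0.58  0.46  1.97  0.01  0.71 -0.4 ] F [-0.1  0.5  0.2] w 51.0
tool delta [ 3.5  0.6 -2.2]
```

>>> send_rows([
  [4,0,-1,0],
  [0,0,0,0],
  [0,0,0,0],
  [0,0,0,0],
  [0,0,0,0],
  [0,0,0,0],
], fingers=0)

```text
t: 5.47
ee_pos: [416.4, 291.4, 84.0]
orientation: [-0.749, 1.434, 0.763]
ft_force: [0.7, -0.2, 0.3]
width: 27.5
```

```bash
python3 -c "
from h import *
to(415.5,291,85)"
```

```text
t 5.47 pos [416.4 291.4  84. ] yaw 0.97 xdown [-0.003  0.008 -1.   ] q [ 0.58  0.47  1.97  0.01  0.7  -0.4 ] F [ 0.7 -0.2  0.3] w 27.5
tool delta [-1.   0.5 -0.8]
```

>>> send_rows([
  [0,0,0,0],
  [-10,0,0,0],
  [-20,0,0,0],
  [-25,0,0,0],
  [-25,0,0,0],
  [-25,0,0,0],
  [-15,0,0,0],
  [0,0,0,0],
  [0,0,0,0],
])

```text
t: 6.22
ee_pos: [414.8, 288.9, 210.9]
orientation: [-0.75, 1.439, 0.763]
ft_force: [-0.3, 0.1, -1.5]
width: 27.2
```

```bash
python3 -c "
from h import *
to(415.5,291,200)
snap('wrist','w3');snap('scene','s3');snap('top','t3')"
```

```text
t 6.22 pos [414.8 288.9 210.9] yaw 0.97 xdown [-0.007  0.005 -1.   ] q [ 0.58  0.27  1.9   0.01  0.98 -0.4 ] F [-0.3  0.1 -1.5] w 27.2
tool delta [10.9  0.5  2.1]
```

View pics/w3.png

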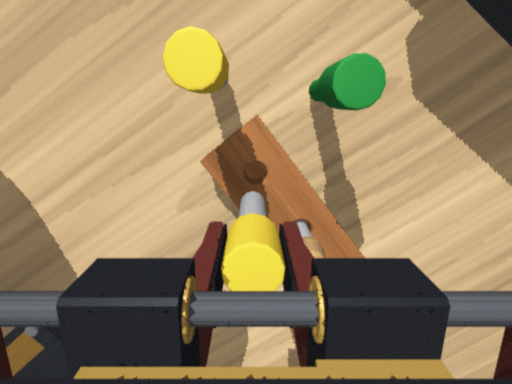

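View pics/s3.png

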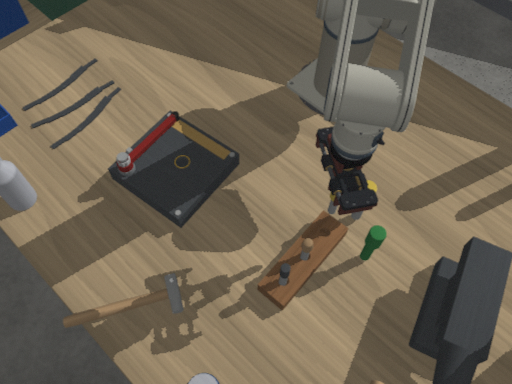

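The pin is held and its rack hole at (255,170) is empty. The pin's shank runs up to about (253,193). I'll compare that with where a straight pin's tip would project.

```bash
python3 -c "
from h import *
w=load('w3');o=ctrl.get_obs();M=R.from_rotvec(o['orientation']).as_matrix()
T=np.linalg.inv(w['world_from_camera'])
def pj(t):
    p=T@np.r_[o['ee_pos']+M@np.array(t,float),1]; q=w['mtx']@p[:3]; return (q[:2]/q[2]).round(1)
print('tip',pj([74,0,0]),pj([74,5,0]),pj([74,-5,0]),pj([74,0,5]),'shank top',pj([4,0,0]),'knobtop',pj([-36,0,0]),pj([-36,5,0]))
i=cv2.cvtColor(w['img'],cv2.COLOR_RGB2BGR)[150:310,190:330];cv2.imwrite('pics/w3z.png',cv2.resize(i,None,fx=4,fy=4,interpolation=cv2.INTER_CUBIC))
"
```

```text
tip [250.4 199.4] [250.4 193. ] [250.4 205.7] [257.  199.4] shank top [249.9 236.4] knobtop [249.3 273.3] [249.3 262.8]
```

View pics/w3z.png

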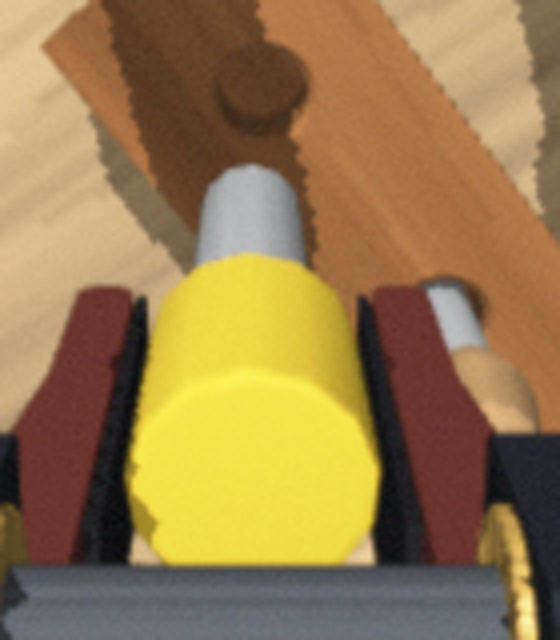

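>>> send_rows([
  [0,-10,-10,0],
  [0,-26,-27,0],
  [0,-26,-27,0],
  [0,-26,-27,0],
  [0,-26,-27,0],
  [0,-26,-27,0],
  [0,-26,-27,0],
  [0,-26,-27,0],
  [0,-26,-27,0],
  [0,-26,-27,0],
])

```text
t: 7.2
ee_pos: [467.3, -67.0, 194.4]
orientation: [-0.755, 1.459, 0.782]
ft_force: [1.5, 0.2, -1.1]
width: 27.7
```

```bash
cat >> h.py <<'E'
H=np.array([524.3,-97.7]); jx=np.array([.9915,.130]); jy=np.array([-.130,.9915])
def pinto(a,b,tipz):
    """delta to bring pin axis at jig coords (a,b) rel hole, tip at tipz"""
    p=H+a*jx+b*jy; o=ctrl.get_obs(); M=R.from_rotvec(o['orientation']).as_matrix()
    tip=o['ee_pos']+M@[74,1.5,0.5]; e=tip[:2]-H
    print('tip now jig',(e@jx).round(1),(e@jy).round(1),'z',tip[2].round(1))
    t=np.r_[p,tipz]-M@[74,1.5,0.5]; return to(*t)
E
python3 -c "
from h import *
pinto(-40,-131,100)"
```

```text
tip now jig -55.7 39.6 z 120.5
t 7.2 pos [467.3 -67.  194.4] yaw 0.983 xdown [-0.032  0.002 -0.999] q [-0.17  0.25  1.96 -0.    0.96 -1.15] F [ 1.5  0.2 -1.1] w 27.7
tool delta [  19.  -124.7 -117.8]
```

>>> send_rows([
  [0,-25,-24,0],
  [0,-25,-24,0],
  [0,-25,-24,0],
  [0,-22,-22,0],
  [0,-10,-8,0],
  [0,0,0,0],
  [0,0,0,0],
])

```text
t: 7.78
ee_pos: [494.8, -224.0, 182.3]
orientation: [-0.74, 1.473, 0.787]
ft_force: [-0.2, 0.7, -0.8]
width: 27.7
```

```bash
python3 -c "
from h import *
pinto(-40,-131,56)"
```

```text
tip now jig -49.8 -119.0 z 108.4
t 7.78 pos [ 494.8 -224.   182.3] yaw 0.974 xdown [-0.048  0.008 -0.999] q [-0.44  0.38  1.81 -0.02  1.   -1.4 ] F [-0.2  0.7 -0.8] w 27.7
tool delta [ 51.7 -17.6  -1.3]
```

>>> send_rows([
  [0,-10,-1,0],
  [0,-7,0,0],
  [0,0,0,0],
  [0,0,0,0],
])

```text
t: 8.12
ee_pos: [508.3, -230.5, 179.7]
orientation: [-0.739, 1.474, 0.793]
ft_force: [-0.4, 0.4, -1.9]
width: 27.6
```

```bash
python3 -c "
from h import *
pinto(-40,-131,57)"
```

```text
tip now jig -37.6 -127.0 z 105.9
t 8.12 pos [ 508.3 -230.5  179.7] yaw 0.978 xdown [-0.052  0.01  -0.999] q [-0.44  0.4   1.78 -0.02  1.01 -1.41] F [-0.4  0.4 -1.9] w 27.6
tool delta [48.9 -3.2 -3.6]
```

>>> send_rows([
  [8,-2,-3,0],
  [10,-1,-2,0],
  [10,0,0,0],
  [8,0,0,0],
  [0,0,0,0],
  [0,0,0,0],
])

```text
t: 8.62
ee_pos: [505.4, -233.8, 139.4]
orientation: [-0.741, 1.474, 0.797]
ft_force: [-0.5, 0.3, -0.7]
width: 28.0
```

```bash
python3 -c "
from h import *
pinto(-40,-131,57)
snap('top','t4'); snap('wrist','w4')"
```

```text
tip now jig -41.0 -129.9 z 65.6
t 8.62 pos [ 505.4 -233.8  139.4] yaw 0.981 xdown [-0.053  0.011 -0.999] q [-0.45  0.46  1.8  -0.02  0.93 -1.42] F [-0.5  0.3 -0.7] w 28.0
tool delta [ 8.5 -1.9 -0. ]
```

View pics/t4.png

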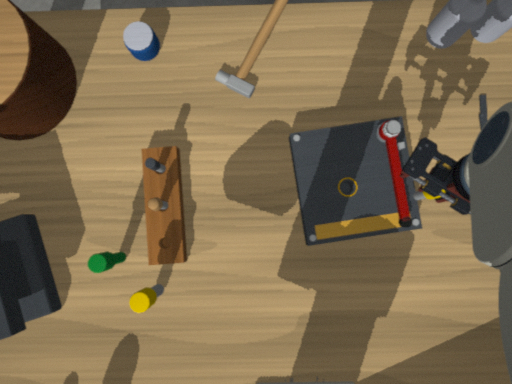

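View pics/w4.png

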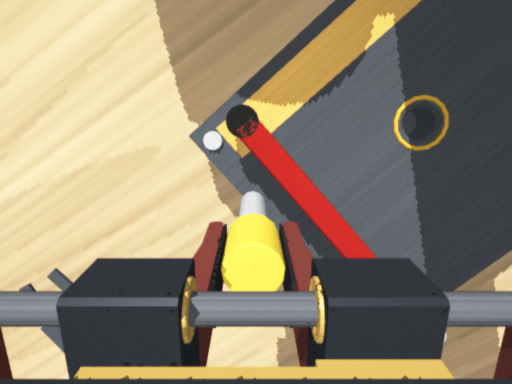

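The wrist view shows the pin on the outer side of the bar: shank tip at (253,193), bar from (242,122) to (370,255), hole ring at (421,123).

```bash
python3 -c "
from h import *
w=load('w4'); print(onz(w,421,123,50)); print(onz(w,242,122,81))
pinto(-40,-131,57)"
```

```text
[524.71444164 -95.97296489  50.        ]
[ 449.97867342 -205.81917697   81.        ]
tip now jig -40.8 -130.0 z 66.1
t 8.72 pos [ 505.6 -233.9  139.9] yaw 0.981 xdown [-0.052  0.011 -0.999] q [-0.45  0.46  1.8  -0.02  0.93 -1.42] F [ 0.2 -1.4 -0.6] w 27.3
tool delta [ 9.  -1.7 -0. ]
```

>>> send_rows([
  [6,-1,0,0],
  [0,0,0,0],
  [0,0,0,0],
])

```text
t: 8.97
ee_pos: [506.9, -234.9, 134.2]
orientation: [-0.742, 1.473, 0.795]
ft_force: [0.0, 0.3, -1.4]
width: 27.4
```

```bash
python3 -c "
from h import *
pinto(-38.5,-116,57)"
```

```text
tip now jig -39.5 -131.2 z 60.4
t 8.97 pos [ 506.9 -234.9  134.2] yaw 0.981 xdown [-0.051  0.01  -0.999] q [-0.45  0.47  1.8  -0.02  0.92 -1.42] F [ 0.   0.3 -1.4] w 27.4
tool delta [ 3.6  9.1 12.2]
```

>>> send_rows([
  [3,0,0,0],
  [0,9,12,0],
  [0,6,12,0],
  [0,6,12,0],
  [0,5,12,0],
  [0,0,0,0],
])

```text
t: 9.47
ee_pos: [512.0, -176.4, 131.7]
orientation: [-0.743, 1.473, 0.793]
ft_force: [0.5, -1.6, -1.7]
width: 27.7
```

```bash
python3 -c "
from h import *
pinto(0,0,58)
d=snap('top','t5'); snap('wrist','w5')"
```

```text
tip now jig -26.9 -74.0 z 57.8
t 9.47 pos [ 512.  -176.4  131.7] yaw 0.98 xdown [-0.05   0.008 -0.999] q [-0.35  0.45  1.84 -0.01  0.9  -1.32] F [ 0.5 -1.6 -1.7] w 27.7
tool delta [-0.4 28.7 73.3]
```

View pics/w5.png

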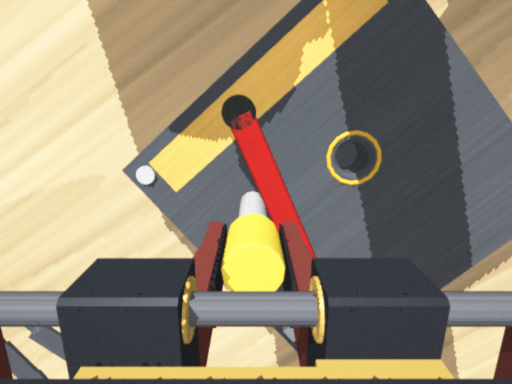

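The bar is swinging with the shank: tip at (253,193), unchanged in the grip, and the hole ring at (354,157). I'll keep pushing.

>>> send_rows([
  [0,5,12,0],
  [0,5,12,0],
  [0,5,12,0],
  [0,5,12,0],
  [0,4,11,0],
  [0,0,0,0],
  [0,0,0,0],
])

```text
t: 10.15
ee_pos: [526.6, -112.5, 132.0]
orientation: [-0.748, 1.474, 0.791]
ft_force: [-0.8, -2.4, -0.8]
width: 27.6
```

```bash
python3 -c "
from h import *
pinto(0,0,58)
d=snap('top','t6'); w=snap('wrist','w6')"
```

```text
tip now jig -4.0 -12.8 z 58.2
t 10.15 pos [ 526.6 -112.5  132. ] yaw 0.982 xdown [-0.049  0.004 -0.999] q [-0.23  0.44  1.85 -0.01  0.89 -1.2 ] F [-0.8 -2.4 -0.8] w 27.6
tool delta [ 0.1  5.5 12.3]
```

View pics/w6.png

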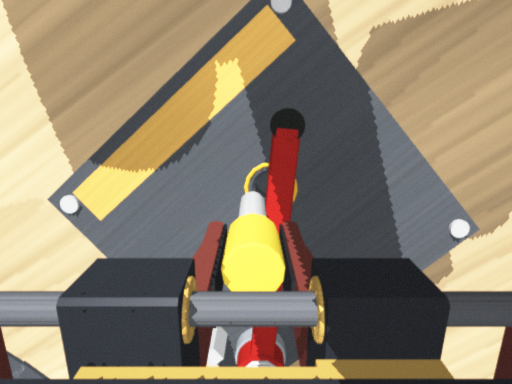

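The ring is now centred near (271,188) and the tip near (253,198). That agrees with the computed remainder of about 5.5 and 12 mm.

>>> send_rows([
  [0,3,6,0],
  [0,2,6,0],
  [0,1,1,0],
  [0,0,0,0],
  [0,0,0,0],
])

```text
t: 10.67
ee_pos: [528.1, -99.2, 131.7]
orientation: [-0.745, 1.476, 0.79]
ft_force: [-1.3, -2.4, -1.2]
width: 27.7
```

```bash
python3 -c "
from h import *
pinto(0,0,58)
w=snap('wrist','w7')"
```

```text
tip now jig -0.9 0.1 z 57.9
t 10.67 pos [528.1 -99.2 131.7] yaw 0.979 xdown [-0.05   0.004 -0.999] q [-0.2   0.44  1.85 -0.01  0.89 -1.18] F [-1.3 -2.4 -1.2] w 27.7
tool delta [-0.2 -0.7  0.5]
```

View pics/w7.png

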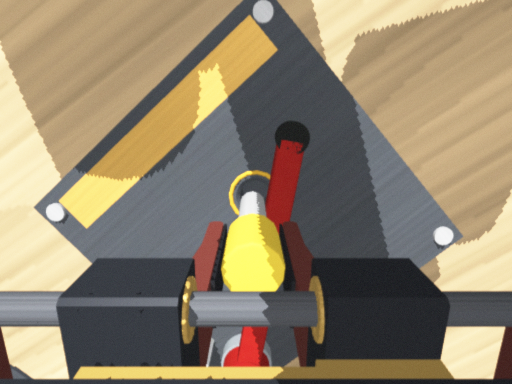

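The ring is centred near (256,196) and the tip near (253,198), so they line up within 2–3 mm. I'm lowering in steps.

>>> send_rows([
  [6,0,1.5,0],
  [6,0,0,0],
  [6,0,0,0],
  [0,0,0,0],
  [0,0,0,0],
])

```text
t: 11.13
ee_pos: [527.0, -98.0, 111.4]
orientation: [-0.743, 1.477, 0.79]
ft_force: [-1.3, -2.7, 0.3]
width: 27.7
```

```bash
python3 -c "
from h import *
pinto(0,0,16)"
```

```text
tip now jig -1.9 1.6 z 37.6
t 11.13 pos [527.  -98.  111.4] yaw 0.978 xdown [-0.052  0.005 -0.999] q [-0.2   0.47  1.86 -0.01  0.85 -1.18] F [-1.3 -2.7  0.3] w 27.7
tool delta [21.4 -3.4  0.6]
```

Tip is about 12 mm inside the hole, with little force. Continuing.

>>> send_rows([
  [6,-1,0,0],
  [6,-1,0,0],
  [4,0,0,0],
  [0,0,0,0],
  [0,0,0,0],
])

```text
t: 11.55
ee_pos: [527.5, -99.1, 93.0]
orientation: [-0.742, 1.478, 0.791]
ft_force: [-1.9, -2.2, 0.9]
width: 27.7
```

```bash
python3 -c "
from h import *
pinto(0,0,16)"
```

```text
tip now jig -1.7 0.5 z 19.2
t 11.55 pos [527.5 -99.1  93. ] yaw 0.978 xdown [-0.053  0.006 -0.999] q [-0.2   0.51  1.87 -0.01  0.82 -1.18] F [-1.9 -2.2  0.9] w 27.7
tool delta [ 3.1 -1.7  0.8]
```

>>> send_rows([
  [2,-1,0,0],
  [1,0,0,0],
  [0,0,0,0],
  [0,0,0,0],
])

```text
t: 11.88
ee_pos: [528.2, -99.6, 90.0]
orientation: [-0.742, 1.478, 0.791]
ft_force: [-1.7, -1.3, -1.1]
width: 27.3
```

```bash
python3 -c "
from h import *
pinto(0,0,16)
snap('scene','s8');snap('wrist','w8')"
```

```text
tip now jig -1.1 -0.1 z 16.1
t 11.88 pos [528.2 -99.6  90. ] yaw 0.978 xdown [-0.054  0.006 -0.999] q [-0.21  0.51  1.87 -0.01  0.82 -1.18] F [-1.7 -1.3 -1.1] w 27.3
tool delta [ 0.1 -0.7  0.8]
```

View pics/s8.png

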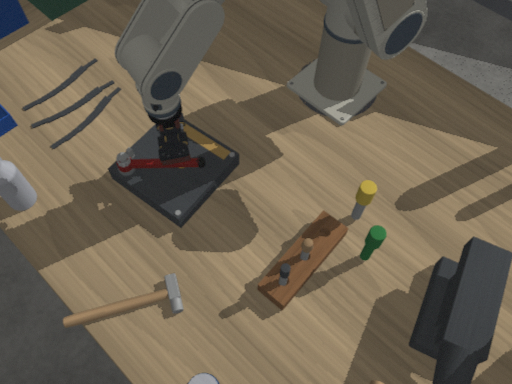

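View pics/w8.png

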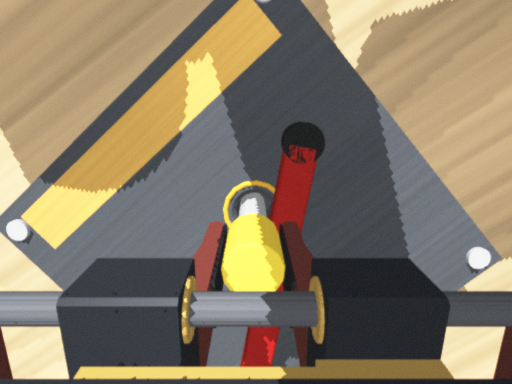

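The shank goes into the ring near (250,205) and the bar is held against its right-hand side. I'll feel for the floor.

>>> send_rows([
  [2,0,0,0],
  [1.5,0,0,0],
  [0,0,0,0],
])

```text
t: 12.23
ee_pos: [529.1, -100.2, 90.0]
orientation: [-0.744, 1.477, 0.79]
ft_force: [-2.3, -2.0, -2.8]
width: 27.9
```

```bash
python3 -c "
from h import *
pinto(0,0,16)"
```

```text
tip now jig -0.1 -0.9 z 16.2
t 12.23 pos [ 529.1 -100.2   90. ] yaw 0.978 xdown [-0.051  0.005 -0.999] q [-0.21  0.51  1.87 -0.01  0.81 -1.18] F [-2.3 -2.  -2.8] w 27.9
tool delta [0.2 0.5 0.7]
```

The tip height of 16 mm matches the floor, and the tool no longer sinks when commanded down. Releasing.

>>> send_rows([
  [0,0,0,0],
  [0,0,0,0],
  [0,0,0,0],
  [0,0,0,0],
  [0,0,0,0],
  [0,0,0,0],
], fingers=0.7)

```text
t: 12.73
ee_pos: [532.0, -99.5, 90.6]
orientation: [-0.744, 1.471, 0.787]
ft_force: [-0.3, 0.0, -0.2]
width: 60.9
```

```bash
python3 -c "
from h import *
pinto(0,0,16)
snap('wrist','w9')"
```

```text
tip now jig 3.3 -0.5 z 16.7
t 12.73 pos [532.  -99.5  90.6] yaw 0.977 xdown [-0.045  0.005 -0.999] q [-0.2   0.51  1.87 -0.01  0.81 -1.18] F [-0.3  0.  -0.2] w 60.9
tool delta [ 0.8  2.8 -1.8]
```

View pics/w9.png

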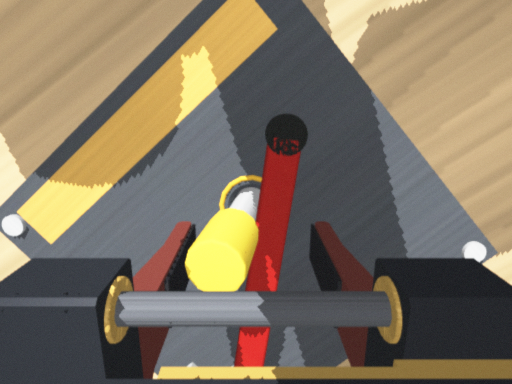

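The pin stands in the ring, leaning slightly left, and the bar rests against it. The knob at (222,255) is near the left finger, so I'll open fully, centre on the knob and then rise.

>>> send_rows([
  [0,0,-4,0],
  [0,0,-3,0],
  [0,0,0,0],
  [0,0,0,0],
  [-5,0,0,0],
  [-8,0,0,0],
  [-10,0,0,0],
], fingers=1)

```text
t: 13.37
ee_pos: [527.3, -105.8, 113.4]
orientation: [-0.742, 1.474, 0.789]
ft_force: [0.0, 0.5, -0.0]
width: 88.0
```

>>> send_rows([
  [-15,0,0,0],
  [-20,0,0,0],
  [-20,0,0,0],
  [-20,0,0,0],
  [-20,0,0,0],
  [0,0,0,0],
  [0,0,0,0],
])

```text
t: 13.95
ee_pos: [533.9, -106.4, 221.2]
orientation: [-0.746, 1.468, 0.785]
ft_force: [-0.5, 0.4, -0.1]
width: 87.7
```

```bash
python3 -c "
from h import *
to(530,-100,200)
snap('wrist','w10')"
```

```text
t 13.95 pos [ 533.9 -106.4  221.2] yaw 0.977 xdown [-0.041  0.005 -0.999] q [-0.22  0.33  1.78 -0.    1.07 -1.19] F [-0.5  0.4 -0.1] w 87.7
tool delta [21.4  6.1  3.5]
```

View pics/w10.png

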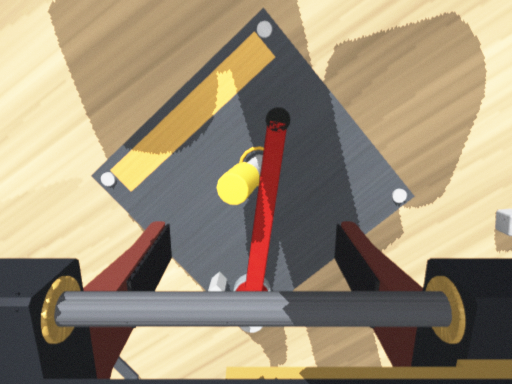

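```bash
python3 -c "
from h import *
import time
w=load('w10')
k=onz(w,235,187,125); e=k[:2]-H; print('knob top jig',e@jx,e@jy,'depth pt',dep(w,235,187))
for u,v in [(277,140),(257,265)]:
    print(onz(w,u,v,81))
a=onz(w,277,140,81)[:2];b=onz(w,257,265,81)[:2];d=a-b;print('bar angle',np.arctan2(d@jy,-(d@jx)))
w2=snap('wrist','w11');print('diff',np.abs(w2['img'].astype(int)-w['img']).mean())
"
```

```text
knob top jig -7.8384600091691 -16.112015800452486 depth pt [ 518.96026069 -115.13591472  122.62756438]
[510.02528888 -65.69719453  81.        ]
[ 603.12074873 -150.16985165   81.        ]
bar angle 0.8672465441689226
diff 2.2913106282552085
```

```bash
python3 -c "
from h import *
print(ctrl.close_job())"
```

```text
the job is handed in; nothing more can be done
None
```

The pin is set in the yellow-ringed hole, the bar rests open against it, and I handed the job in at about 14 s of the 45 s. I took the smaller yellow-knobbed pin from the rack, lowered it on the rest-stop side of the bar and pushed the bar back with the shank. With the bar held there, I lowered the pin to the hole's floor, opened the fingers and rose clear.

Last checks, from the wrist camera before handing in:
- **Bar:** it measures about 0.87 rad, inside the expected 0.8 to 0.9 and past the 0.65 limit.
- **Pin depth:** the knob's top reads about 123 to 125 mm above the work surface, so its middle is about 53 to 55 mm above the jig. That is fully set, against the 66 mm limit.
- **Pin lean:** the spring tips the pin within the hole's play, by an estimated 0.2 rad (limit 0.4). The knob's top is about 18 mm sideways of the hole, and its middle an estimated 14 mm (limit 35 mm).
- **Robot:** the fingers are fully open and about 95 mm above the knob, with wrist force near zero.

- **Floor contact:** this showed as the tool stopping at the right height when commanded lower, not as a clear rise in force.
- **Tool tilt:** during the carry the tool picked up a tilt of about 0.05 rad, which did not hinder the insertion.
- **Bar at rest:** I took a second picture just before handing in but compared it only by its average pixel difference, so I did not measure the bar's speed.

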